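Stand the fallen test tile up and slide it home

ROBOT

A 7-joint arm with a two-finger parallel gripper is mounted at the origin on the work surface. World frame = base frame: x ahead of the robot, y to its left, z up, the work surface at z = 0. Lengths are in m, angles in rad, forces in N, time in s.
With the tool pointing down it reaches from about 0.4 to 0.85 m from the base axis. Payload 4.4 kg.
Tool frame: the origin (TCP) lies midway between the tips of the shut fingers; the grasp point (between the pads) lies 19 mm behind it; z points along the fingers, y is the line along which they close (so a half turn about z gives the same grasp; the last joint's range is limited). The gripper opens to 94 mm and grips with 3 to 60 N. Pads are 16 mm wide; open, the fingers measure 119 mm over their backs; the gripper's body (75 mm by 177 mm) begins 78 mm behind the grasp point.
Start: joints at [-1.336, 0.628, 0.038, 1.517, -0.027, 0.996, -0.02], TCP at [0.193, 0.621, 0.205] pointing down, gripper open.
Joint ranges: [-3.06, 3.06], [-0.37, 2.12], [-1.25, 1.32], [0.18, 2.47], [-1.1, 4.24], [0.23, 1.98], [-2.94, 2.94]. Speed limits (rad/s): [2.57, 2.57, 3.14, 3.14, 3.14, 3.14, 3.14].

INTERFACE

Orientations are given as a rotation vector (axis times angle).
In Python, from cell import arm gives the robot as it stands.
- The arm moves only by the tool jog_arm, never from a script. Its argument "motion" is a list of rows, each an object with "linear": the shift along the world's x, y, z in cm, a list of three; "rot": the turn, a rotation vector about the world's x, y, z in rad, a list of three; "claw": the opening, from 0 (shut) to 1 (fully open). In form: [{"linear": [x, y, z], "rot": [wx, wy, wz], "claw": claw}, ...]. A call has 1 to 8 rows; each row shifts and turns the commanded pose from where the row before left it; what a row does not reach is not made up. A row lasts 1/8 s, in which the tool goes at most 62.5 mm and 10.7 degrees, less where a joint would pass 70% of its speed; a pose out of reach is approached as far as the arm can. A call with a gripper value outside its range is refused whole. The fingers move at their own pace and stop on an object; the grip force is fixed at half the most. Time passes only in rows, so rows that do not move let the fingers close. It gives the time, the measured TCP pose, the force, the opening and the grip force at its end, in the units of the state.
- arm.sense(): the state, without advancing time (a new reading comes with each control period).
- arm.grab_frame(name): name is "side" or "top" or "wrist"; returns the picture (480x640x3 uint8, red, green, blue); there is no depth.
- arm.calibration(name): a dict with "vertical_fov" (degrees; the focal length in pixels is half the picture's height over the tangent of half this angle, whatever the lens; pixels are square), "cx", "cy" (the principal point, pixels), "k1" (the pictures are not rectified: a ray, as slopes to the right and down, at radius r is drawn at 1 + k1 r^2 times it, then the intrinsics apply), "rvec" (rotation vector, rad) and "tvec" (3), from world to camera coordinates, as OpenCV has them. Camera axes: x right, y down, z forward; pixel columns grow to the right and rows downward; lengths in m; the calibration is good to about 2 mm. A picture is of the moment at which its call begins: read the wrist's pose just before it. calibration takes no time and is no camera call; for the wrist camera it gives the pose at the moment of the call.
- arm.sign_off(): hands the job in; it is judged then, once.
The state is a dict: "time_s": time; "joint_positions": joint angles; "joint_vel": joint speeds; "effort": joint torques, N m; "tool_pos": TCP position; "eef_rot": TCP orientation; "contact_force": force on the tool from outside, world axes, zero at the start; "wrist_torque": the same for the moment, N m; "finger_gap": finger opening in m; "gripper_force": force on a finger pad.
Only numpy, scipy, OpenCV 4.12 (cv2) and the standard library are available. Lean on these libraries where they do the work, as an engineer would, in place of code of your own. Each camera call takes 0.05 s, during which the arm holds its last target. There are 200 camera calls.

TASK

One of the three L-shaped clay test tiles on the plywood board has fallen onto its back, its foot sticking up. Without lifting it off the board, push on it to tip it back up onto its foot, then push it along the board until the toe of its foot is square against the wooden stop rail, in the gap between the two tiles already standing there. Leave those two tiles, the jar and the wooden paddle as they are.

Things in the scene. Friction and masses are not known exactly. Their poses are not given: they have to be found in the camera images.
- tile: The fallen test tile, fired clay, about 180 g, loose, L-shaped, 60 mm wide (own y): foot slab 72 mm long (own x, heel to toe), 12 mm thick; face slab 9 mm thick at the heel, 80 mm high overall (own z). Origin: middle of the heel edge (outer corner of the L). It starts on its back on the board: z level, pointing away from the rail; x up, so the foot is a 72 mm high wall at the end nearer the rail.
- toe (a point): Middle of the fallen tile's lower toe edge: 72 mm from its origin along its x; same axes. The tile's centre of mass is about 23 mm from the heel along the foot and 23 mm up the face: pushed towards the rail high on its upright foot, it tips about the heel edge and beyond about 45 degrees falls onto its foot by itself.
- board: Plywood ware board, 290 mm (own x) by 360 mm (own y), 16 mm thick, fixed to the table. Origin: centre of its underside, on the table. Own x points horizontally towards the stop rail.
- rail (a point): Middle of the line where the stop rail's tile-facing side meets the board's top: 110 mm from the board's origin along its x, 16 mm up; axes as the board. The rail is a fixed wooden strip, 14 mm high above the board, 20 mm thick, 340 mm long along the board's y. With the tile home, its toe edge lies on this line.
- neighbour_a: Clay tile of the same shape and size as the fallen one, standing on its foot with its toe at the rail or within about 6 mm of it, 108 to 130 mm to the board's +y side of the rail's middle. Origin: middle of its heel edge; x along the foot to the rail, z up. Loose; not to be disturbed.
- neighbour_b: Clay tile of the same shape and size as the fallen one, standing on its foot with its toe at the rail or within about 6 mm of it, 108 to 130 mm to the board's -y side of the rail's middle. Origin: middle of its heel edge; x along the foot to the rail, z up. Loose; not to be disturbed.
- jar: Glass jar with metal lid, 60 mm diameter, 85 mm high, standing on the table on the +y side of the board. Origin: centre of its underside. Not to be disturbed.
- paddle: Flat wooden clay paddle lying on the table on the -y side of the board, 235 mm long overall, 60 mm wide, 12 mm thick. Origin: on its underside, in the blade near the handle. Not to be disturbed.
There are look-alikes about, which are no part of the job. Leave any blue, purple or yellow look-alike of the tile alone.

How it is judged:
On the way:
1. the fallen tile stands on its foot, its toe not yet at the rail (angle between tile's own z axis and vertical below 0.12 rad and x of toe in the frame of rail below -0.008 m), for 0.2 s.
At the end, for the whole second after the job is handed in: The tile stands on its foot on the board (within 0.1 rad of upright), at rest, toe edge within 6 mm of the rail, square to it within 0.12 rad, within 50 mm sideways of the rail's middle; the other tiles, jar and paddle within 15 mm of where they stood and not tipped (angle between tile's own z axis and vertical below 0.1 rad and x of toe in the frame of rail between -0.006 and 0.004 m and z of toe in the frame of rail below 0.005 m and y of toe in the frame of rail between -0.05 and 0.05 m and angle between the x axis of tile and the x axis of board, either way round below 0.12 rad and linear speed of tile below 0.01 m/s and not (distance of neighbour_a from where it was at the start of the episode above 0.015 m or angle between neighbour_a's own z axis and vertical above 0.25 rad) and not (distance of neighbour_b from where it was at the start of the episode above 0.015 m or angle between neighbour_b's own z axis and vertical above 0.25 rad) and not (distance of jar from where it was at the start of the episode above 0.015 m or angle between jar's own z axis and vertical above 0.25 rad) and not (distance of paddle from where it was at the start of the episode above 0.015 m or angle between paddle's own z axis and vertical above 0.25 rad)); the robot touches nothing.
It fails at once if the tile was lifted: its heel edge rose more than 15 mm above the board (z of tile in the frame of rail above 0.015 m).
It fails at once if the tile was pushed off the board (z of tile in the frame of rail below -0.008 m).
It fails at once if a standing tile, the jar or the paddle was moved more than 15 mm or tipped ((distance of neighbour_a from where it was at the start of the episode above 0.015 m or angle between neighbour_a's own z axis and vertical above 0.25 rad) or (distance of neighbour_b from where it was at the start of the episode above 0.015 m or angle between neighbour_b's own z axis and vertical above 0.25 rad) or (distance of jar from where it was at the start of the episode above 0.015 m or angle between jar's own z axis and vertical above 0.25 rad) or (distance of paddle from where it was at the start of the episode above 0.015 m or angle between paddle's own z axis and vertical above 0.25 rad)).
It also fails if it takes over 48 s, if anything falls off the work surface, if the arm or the gripper's body presses on something with over 40 N, if the wrist force passes 120 N, or if a joint passes its speed limit or range.

## Working session

There is one attempt and no reset: what is moved stays moved. The work goes in short steps, Python scripts to look and compute and a tool call to move; the robot and the scene stay as the last step left them, time stands still between calls to the robot, and variables do not carry over. Pictures are saved under pics/ and viewed, at most 10 in all, crops included, and the job is handed in when it is done.

Besides the shell and the picture viewer there is one more tool, called after "Call:" as name(argument=value, ...) on one line, values as JSON. jog_arm: Moves the arm, as the interface text tells. Its arguments: {"type":"object","properties":{"motion":{"type":"array","items":{"type":"object","properties":{"linear":{"type":"array","items":{"type":"number"}},"rot":{"type":"array","items":{"type":"number"}},"claw":{"type":"number"}}}}},"required":["motion"]}

```bash
mkdir -p pics
cat > h.py <<'E'
import numpy as np, cv2
from cell import arm
def cam(n):
    c=arm.calibration(n); f=240/np.tan(np.radians(c["vertical_fov"])/2)
    K=np.array([[f,0,c["cx"]],[0,f,c["cy"]],[0,0,1]]); R=cv2.Rodrigues(np.array(c["rvec"],float))[0]
    return K,np.array([c["k1"],0,0,0,0.]),R,np.array(c["tvec"],float)
def ray(C,p):
    K,d,R,t=C; u=cv2.undistortPoints(np.array([[p]],float),K,d)[0,0]
    return -R.T@t, R.T@np.array([u[0],u[1],1.])
def onz(C,p,z):
    o,v=ray(C,p); return o+v*(z-o[2])/v[2]
def proj(C,P):
    K,d,R,t=C; return cv2.projectPoints(np.array(P,float).reshape(-1,3),cv2.Rodrigues(R)[0],t,K,d)[0][:,0]
def tri(a,p,b,q):
    o1,v1=ray(a,p);o2,v2=ray(b,q); s=np.linalg.lstsq(np.c_[v1,-v2],o2-o1,rcond=None)[0]
    x,y=o1+v1*s[0],o2+v2*s[1]; return (x+y)/2,np.linalg.norm(x-y)
def snap(n,f):
    im=arm.grab_frame(n)[:,:,::-1].copy(); cv2.imwrite("pics/"+f,im); return im
E
python3 - <<'E'
from h import *
a=snap("top","top0.png"); b=snap("side","side0.png")
for n in("top","side"):
    C=cam(n); print(n,-C[2].T@C[3],C[2][2],C[0][0,0])
print(arm.sense())
E
```

```text
top [ 0.34771552 -0.0027759   1.47166542] [ 0.14830461 -0.02133894 -0.98871148] 575.5327495069896
side [-0.21620828 -0.77516392  0.80284826] [ 0.58169695  0.58226791 -0.56797248] 579.6469885911789
{'time_s': 0.1, 'joint_positions': array([-1.33580004,  0.62923929,  0.03846574,  1.51821964, -0.02698935,
        0.99632388, -0.01999506]), 'joint_vel': array([ 0.00065312, -0.00315442, -0.00066901, -0.00133217,  0.00113812,
        0.00027389, -0.00238672]), 'effort': array([ 2.69474956e-03, -5.50799561e+01,  1.14731167e+00, -1.87121433e+01,
       -5.21978654e-02,  1.91896583e-02,  5.41774659e-05]), 'tool_pos': array([0.19239506, 0.62026319, 0.20467124]), 'eef_rot': array([-4.70686170e-01, -3.10591449e+00,  2.60393471e-03]), 'contact_force': array([-0.0788926 ,  0.63508187, -0.44061974]), 'wrist_torque': array([-0.07946297,  0.01630664, -0.00380353]), 'gripper_force': 0.0, 'finger_gap': 0.09409947466807078}
```

View pics/top0.png

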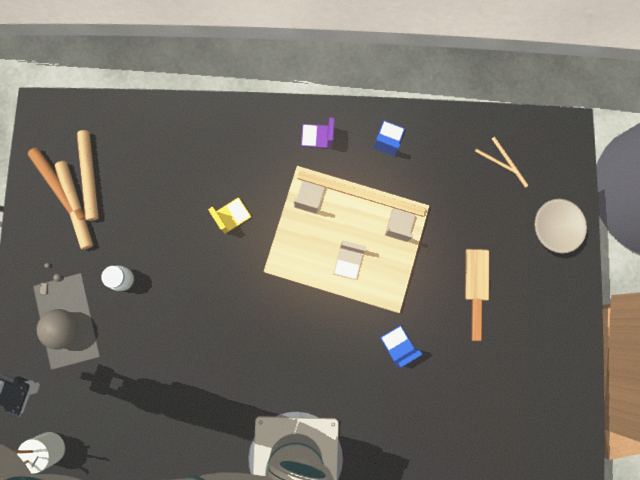

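View pics/side0.png

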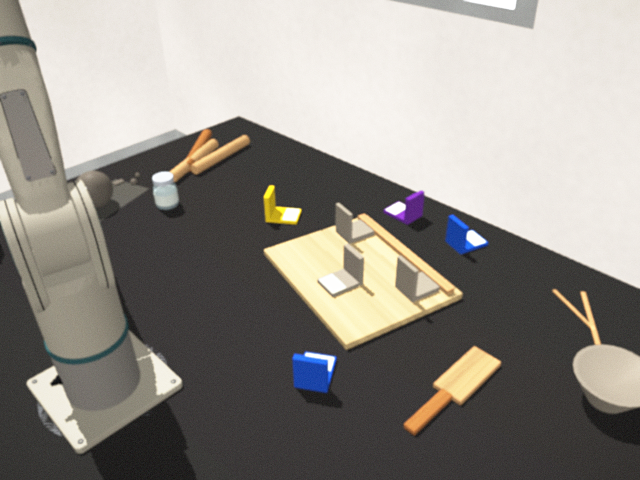

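The top view shows the board with corners at about (297,167), (428,208), (401,312) and (265,271), and the rail along its upper edge. The standing grey tiles are at (310,196) and (400,223). The fallen tile is at (350,258), with its foot wall at (352,246).

Candidates for the fallen tile are grey (350,258), blue (400,345) and (390,137), purple (318,133), and yellow (232,215). Only the grey one lies on the board on its back and isn't an excluded colour. I'll confirm it in an enlarged crop.

Run:
```python
import cv2
a=cv2.imread("pics/top0.png")[155:320,250:445]; b=cv2.imread("pics/side0.png")[195:355,255:470]
cv2.imwrite("pics/ct.png",cv2.resize(a,None,fx=4,fy=4,interpolation=cv2.INTER_CUBIC)[:600])
cv2.imwrite("pics/cs.png",cv2.resize(b,None,fx=3.7,fy=3.7,interpolation=cv2.INTER_CUBIC))
```

```text
(no output)
```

View pics/ct.png

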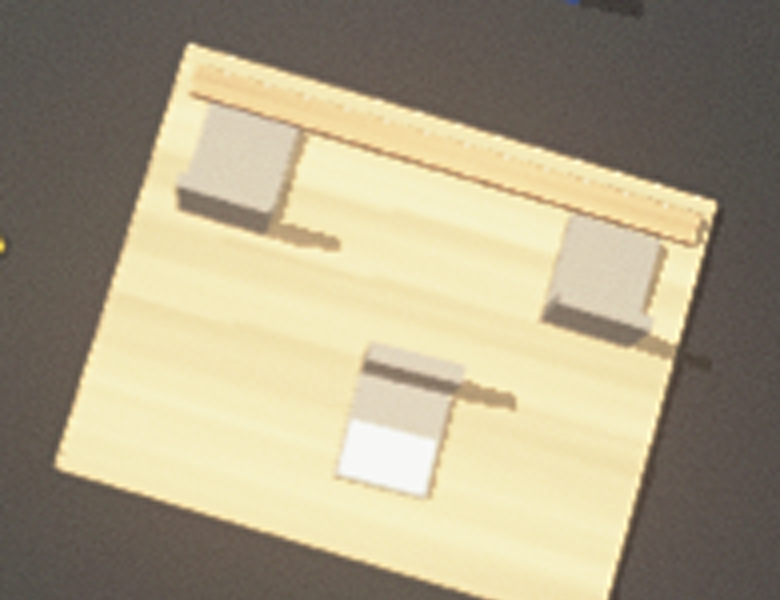

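View pics/cs.png

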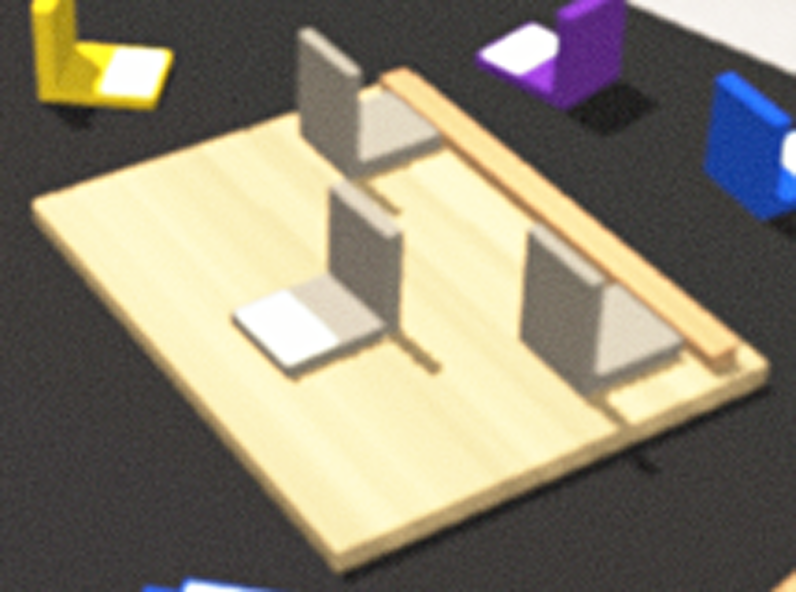

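Confirmed: the grey tile lies face down on its back with its foot wall up (top crop: wall top (372,343)–(466,366), face end (335,477)–(428,497)).

Run:
```python
from h import *
T,S=cam("top"),cam("side")
t=lambda u,v:(250+(u+.5)/4-.5,155+(v+.5)/4-.5)
s=lambda u,v:(255+(u+.5)/3.7-.5,195+(v+.5)/3.7-.5)
np.set_printoptions(precision=4,suppress=True)
for n,p,q in [("board far-left",(57,467),(35,205)),("board right",(716,203),(768,368)),("wall L",(372,343),(345,178)),("wall R",(466,366),(402,233)),
 ("face L",(335,477),(233,318)),("face R",(428,497),(295,370)),("railR",(694,243),(722,358)),("nbB top L",(570,300),(530,230))]:
    print(n,*tri(T,t(*p),S,s(*q)))
c=[onz(T,t(*p),.016) for p in((190,44),(716,203),(57,467))]; print(np.array(c))
r=[onz(T,t(*p),.030) for p in((191,95),(694,243))]; print("rail top near edge",np.array(r))
d=c[1]-c[0]; print("board yaw (x axis dir)",np.arctan2(d[0],-d[1]) , np.arctan2(*(r[1]-r[0])[[0]],-(r[1]-r[0])[1]),np.linalg.norm(d),np.linalg.norm(c[2]-c[0]))
w=[onz(T,t(*p),.088) for p in((372,343),(466,366),(364,362),(460,384))];print("wall",np.array(w))
f=[onz(T,t(*p),.025) for p in((335,477),(428,497))];print("face",np.array(f))
print("nb B heel side", [onz(T,t(*p),.016) for p in((543,322),(631,343))])
```

```text
board far-left [0.4653 0.0945 0.0095] 0.0009712780631865448
board right [ 0.6513 -0.327   0.0087] 0.0002817886851661575
wall L [ 0.5411 -0.0989  0.086 ] 0.0015533507783811972
wall R [ 0.5283 -0.1559  0.0829] 0.0013425738371801656
face L [ 0.4644 -0.0822  0.0175] 0.0018138733218490694
face R [ 0.4537 -0.1416  0.0194] 0.002465210790676423
railR [ 0.6227 -0.3108  0.0236] 0.004092220394831048
nbB top L [ 0.5682 -0.2163  0.0949] 0.004382045942615885
[[ 0.7428  0.02    0.016 ]
 [ 0.6497 -0.3253  0.016 ]
 [ 0.4644  0.0944  0.016 ]]
rail top near edge [[ 0.7052  0.018   0.03  ]
 [ 0.6201 -0.3078  0.03  ]]
board yaw (x axis dir) -0.2632739509210763 -0.2555388766172515 0.3576340227532177 0.2881813284181477
wall [[ 0.5403 -0.0982  0.088 ]
 [ 0.5281 -0.1558  0.088 ]
 [ 0.5285 -0.0936  0.088 ]
 [ 0.517  -0.1523  0.088 ]]
face [[ 0.4631 -0.0812  0.025 ]
 [ 0.4523 -0.1402  0.025 ]]
nb B heel side [array([ 0.5676, -0.2129,  0.016 ]), array([ 0.5559, -0.27  ,  0.016 ])]
```

Call:
jog_arm(motion=[{"linear": [2.4, -5.0, 0], "rot": [0, 0, 0.065], "claw": 0.25}, {"linear": [2.4, -5.0, 0], "rot": [0, 0, 0], "claw": 0.25}, {"linear": [2.4, -5.0, 0], "rot": [0, 0, 0], "claw": 0.25}, {"linear": [2.4, -5.0, 0], "rot": [0, 0, 0], "claw": 0.25}, {"linear": [2.4, -5.0, 0], "rot": [0, 0, 0], "claw": 0.25}, {"linear": [2.4, -5.0, 0], "rot": [0, 0, 0], "claw": 0.25}, {"linear": [2.4, -5.0, 0], "rot": [0, 0, 0], "claw": 0.25}, {"linear": [2.4, -5.0, 0], "rot": [0, 0, 0], "claw": 0.25}])

```text
time_s: 1.1
tool_pos: [0.3851, 0.2192, 0.2055]
eef_rot: [0.369, 3.12, 0.0]
contact_force: [-0.1, 0.8, 0.8]
finger_gap: 0.0238
gripper_force: 0.0
```

Call:
jog_arm(motion=[{"linear": [1.7, -5.6, 0], "rot": [0, 0, 0], "claw": 0.25}, {"linear": [1.7, -5.6, 0], "rot": [0, 0, 0], "claw": 0.25}, {"linear": [1.7, -5.6, 0], "rot": [0, 0, 0], "claw": 0.25}, {"linear": [1.7, -5.6, 0], "rot": [0, 0, 0], "claw": 0.25}, {"linear": [1.7, -5.6, 0], "rot": [0, 0, 0], "claw": 0.25}, {"linear": [1.7, -5.6, 0], "rot": [0, 0, 0], "claw": 0.25}, {"linear": [0, 0, 0], "rot": [0, 0, 0], "claw": 0.25}])

```text
time_s: 1.98
tool_pos: [0.4868, -0.1206, 0.2052]
eef_rot: [0.383, 3.118, -0.004]
contact_force: [-0.2, 0.9, 0.3]
finger_gap: 0.0232
gripper_force: 0.0
```

Call:
jog_arm(motion=[{"linear": [0, 0.4, -5], "rot": [0, 0, 0.02], "claw": 0.25}, {"linear": [0, 0, -5], "rot": [0, 0, 0], "claw": 0.25}, {"linear": [0, 0, -2.5], "rot": [0, 0, 0], "claw": 0.25}, {"linear": [0, 0, -1.6], "rot": [0, 0, 0], "claw": 0.25}, {"linear": [0, 0, 0], "rot": [0, 0, 0], "claw": 0.25}])

```text
time_s: 2.6
tool_pos: [0.4853, -0.1097, 0.0634]
eef_rot: [-0.336, -3.12, -0.001]
contact_force: [-0.4, -0.3, 0.3]
finger_gap: 0.0233
gripper_force: 0.0
```

Run:
```python
from h import *
b=snap("side","s1.png")[170:350,240:460]; w=snap("wrist","w1.png")
b=cv2.resize(b,None,fx=2,fy=2,interpolation=cv2.INTER_CUBIC); w=cv2.resize(w,(480,360))[:, 60:420]
cv2.imwrite("pics/c1.png",np.hstack([b,w]))
```

```text
(no output)
```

View pics/c1.png

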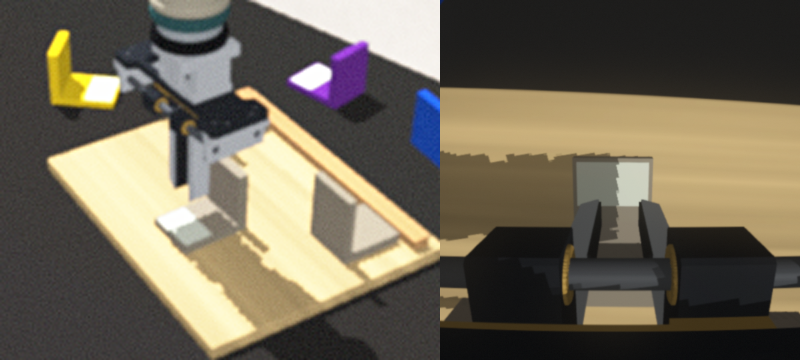

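The side view shows the fingers standing between face and foot wall, behind the wall (tips at about (195,190) in the crop). The wrist view shows the tile nearly centred on them.

Call:
jog_arm(motion=[{"linear": [0.7, -0.7, 0], "rot": [0, 0, 0], "claw": 0.25}, {"linear": [0.8, -0.2, 0], "rot": [0, 0, 0], "claw": 0.25}, {"linear": [0.5, -0.12, 0], "rot": [0, 0, 0], "claw": 0.25}, {"linear": [0.4, -0.1, 0], "rot": [0, 0, 0], "claw": 0.25}, {"linear": [0.4, -0.1, 0], "rot": [0, 0, 0], "claw": 0.25}, {"linear": [0.4, -0.1, 0], "rot": [0, 0, 0], "claw": 0.25}, {"linear": [0.4, -0.1, 0], "rot": [0, 0, 0], "claw": 0.25}, {"linear": [0.4, -0.1, 0], "rot": [0, 0, 0], "claw": 0.25}])

```text
time_s: 3.7
tool_pos: [0.5268, -0.1263, 0.0645]
eef_rot: [-0.338, -3.123, -0.0]
contact_force: [0.4, 0.1, -0.6]
finger_gap: 0.0234
gripper_force: 0.3
```

Run:
```python
from h import *
b=snap("side","s2.png")[170:350,240:460]; w=snap("wrist","w2.png")
b=cv2.resize(b,None,fx=2,fy=2,interpolation=cv2.INTER_CUBIC); w=cv2.resize(w,(480,360))[:, 60:420]
cv2.imwrite("pics/c2.png",np.hstack([b,w]))
```

```text
(no output)
```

View pics/c2.png

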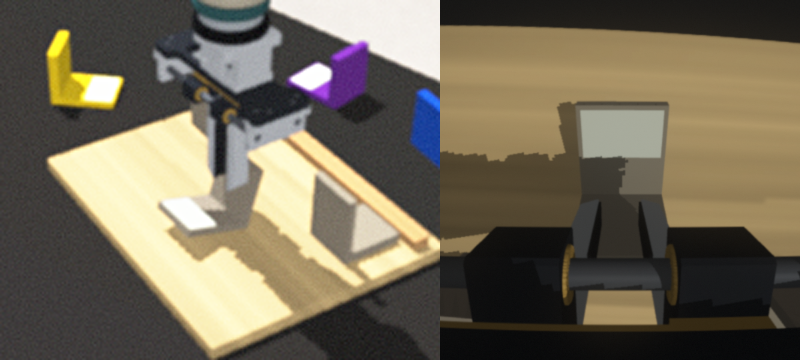

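The tile is tipping: the face end has lifted (side crop (190,213)) and the foot leans away from the fingers. I'll continue.

Call:
jog_arm(motion=[{"linear": [0.4, -0.1, 0], "rot": [0, 0, 0], "claw": 0.25}, {"linear": [0.4, -0.1, 0], "rot": [0, 0, 0], "claw": 0.25}, {"linear": [0.4, -0.1, 0], "rot": [0, 0, 0], "claw": 0.25}, {"linear": [0.4, -0.1, 0], "rot": [0, 0, 0], "claw": 0.25}, {"linear": [0.4, -0.1, 0], "rot": [0, 0, 0], "claw": 0.25}, {"linear": [0.4, -0.1, 0], "rot": [0, 0, 0], "claw": 0.25}, {"linear": [0.4, -0.1, 0], "rot": [0, 0, 0], "claw": 0.25}, {"linear": [0.2, -0.05, 0], "rot": [0, 0, 0], "claw": 0.25}])

```text
time_s: 4.8
tool_pos: [0.5569, -0.1339, 0.0645]
eef_rot: [0.338, 3.123, -0.0]
contact_force: [0.4, 0.3, 1.8]
finger_gap: 0.0232
gripper_force: 0.0
```

Call:
jog_arm(motion=[{"linear": [0, 0, 0], "rot": [0, 0, 0], "claw": 0.25}, {"linear": [0, 0, 0], "rot": [0, 0, 0], "claw": 0.25}, {"linear": [0, 0, 0], "rot": [0, 0, 0], "claw": 0.25}])

```text
time_s: 5.18
tool_pos: [0.5564, -0.1338, 0.0645]
eef_rot: [-0.338, -3.123, -0.0]
contact_force: [-0.1, -0.0, -0.7]
finger_gap: 0.0238
gripper_force: 0.0
```

Run:
```python
from h import *
b=snap("side","s3.png")[170:350,240:460]; w=snap("wrist","w3.png")
b=cv2.resize(b,None,fx=2,fy=2,interpolation=cv2.INTER_CUBIC); w=cv2.resize(w,(480,360))[:, 60:420]
cv2.imwrite("pics/c3.png",np.hstack([b,w]))
```

```text
(no output)
```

View pics/c3.png

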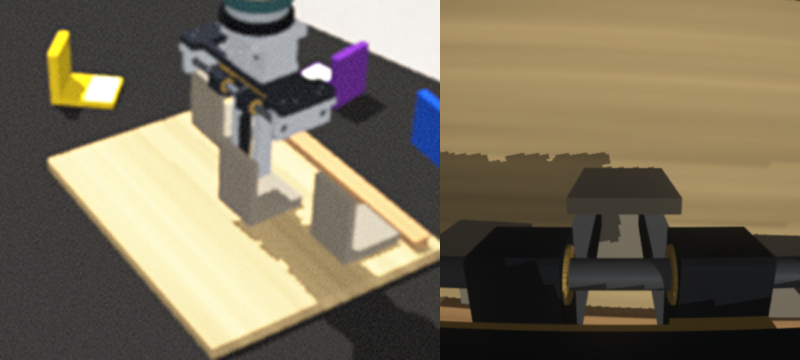

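The tile now stands on its foot, with the fingers above it inside the L. I'll rise, back off behind the face, and re-measure.

Call:
jog_arm(motion=[{"linear": [0, 0, 4.5], "rot": [0, 0, 0], "claw": 0.25}, {"linear": [0, 0, 4.5], "rot": [0, 0, 0], "claw": 0.25}, {"linear": [0, 0, 1], "rot": [0, 0, 0], "claw": 0.25}, {"linear": [-4, 1.0, 0], "rot": [0, 0, -0.03], "claw": 0.25}, {"linear": [-4, 1.0, 0], "rot": [0, 0, 0], "claw": 0.25}, {"linear": [-4, 1.0, 0], "rot": [0, 0, 0], "claw": 0.25}, {"linear": [0, 0, 0], "rot": [0, 0, 0], "claw": 0.25}])

```text
time_s: 6.15
tool_pos: [0.4326, -0.103, 0.1639]
eef_rot: [-0.384, -3.113, -0.001]
contact_force: [1.2, 0.2, -0.1]
finger_gap: 0.0234
gripper_force: 0.0
```

Run:
```python
from h import *
a=snap("top","t4.png")[155:295,250:445]
cv2.imwrite("pics/c4.png",cv2.resize(a,None,fx=4,fy=4,interpolation=cv2.INTER_CUBIC))
```

```text
(no output)
```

View pics/c4.png

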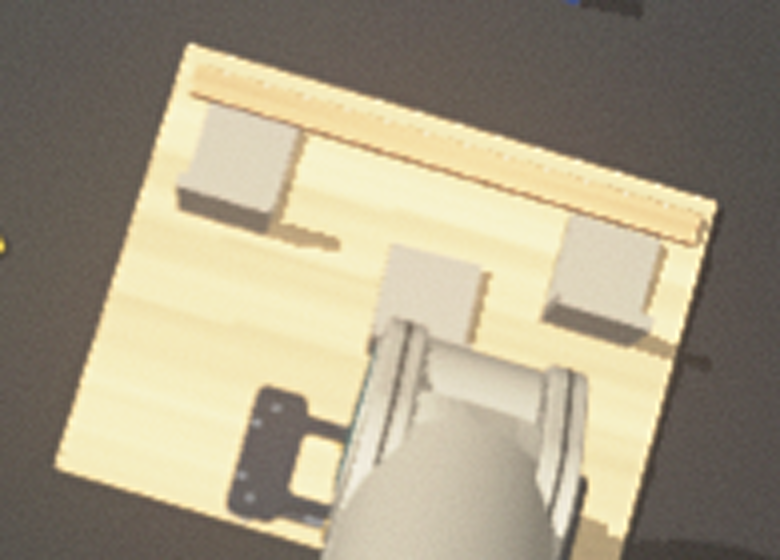

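The tile stands upright and its toe edge runs from (392,244) to (491,270) in the crop, still clear of the rail. Neighbours unchanged.

Run:
```python
from h import *
T=cam("top");t=lambda u,v:(250+(u+.5)/4-.5,155+(v+.5)/4-.5)
a,b=[onz(T,t(*p),.028)[:2] for p in((392,244),(491,270))]
r=[onz(T,t(*p),.030)[:2] for p in((191,95),(694,243))]; m=(r[0]+r[1])/2; d=r[0]-r[1]; d/=np.linalg.norm(d); n=np.array([d[1],-d[0]])
print("n",n,"toe",[((p-m)@n,(p-m)@d) for p in(a,b)], "rail mid",m)
c=(a+b)/2; print("toe mid",c,"heel",c-n*.072,"TCP-heel",[( arm.sense()["tool_pos"][:2]-(c-n*.072))@n,(arm.sense()["tool_pos"][:2]-(c-n*.072))@d],"home TCP approx",c+n*(-((c-m)@n)-.072-.008))
```

```text
n [ 0.96752723 -0.25276682] toe [(np.float64(-0.05611707825158765), np.float64(0.01770145793756602)), (np.float64(-0.05414622542168441), np.float64(-0.04763044653224589))] rail mid [ 0.66265021 -0.144932  ]
toe mid [ 0.6055263 -0.1454751] heel [ 0.53586434 -0.12727589] TCP-heel [np.float64(-0.10306924873694592), np.float64(-0.002422068708039269)] home TCP approx [ 0.5814655  -0.13918921]
```

Call:
jog_arm(motion=[{"linear": [0.06, 0.23, -4.5], "rot": [0, 0, 0], "claw": 0.25}, {"linear": [0, 0, -4.5], "rot": [0, 0, 0], "claw": 0.25}, {"linear": [0, 0, -3.8], "rot": [0, 0, 0], "claw": 0.25}, {"linear": [2.9, -0.76, 0], "rot": [0, 0, 0], "claw": 0.25}, {"linear": [2.9, -0.76, 0], "rot": [0, 0, 0], "claw": 0.25}, {"linear": [1.9, -0.5, 0], "rot": [0, 0, 0], "claw": 0.25}, {"linear": [0, 0, 0], "rot": [0, 0, 0], "claw": 0.25}])

```text
time_s: 7.08
tool_pos: [0.5166, -0.1223, 0.0358]
eef_rot: [0.385, 3.116, -0.0]
contact_force: [-0.2, -0.3, 0.2]
finger_gap: 0.0236
gripper_force: 0.0
```

Call:
jog_arm(motion=[{"linear": [0.48, -0.13, 0], "rot": [0, 0, -0.01], "claw": 0.25}, {"linear": [0.48, -0.13, 0], "rot": [0, 0, 0], "claw": 0.25}, {"linear": [0.48, -0.13, 0], "rot": [0, 0, 0], "claw": 0.25}, {"linear": [0.48, -0.13, 0], "rot": [0, 0, 0], "claw": 0.25}, {"linear": [0.48, -0.13, 0], "rot": [0, 0, 0], "claw": 0.25}, {"linear": [0.48, -0.13, 0], "rot": [0, 0, 0], "claw": 0.25}, {"linear": [0.48, -0.13, 0], "rot": [0, 0, 0], "claw": 0.25}, {"linear": [0.48, -0.13, 0], "rot": [0, 0, 0], "claw": 0.25}])

```text
time_s: 8.07
tool_pos: [0.5528, -0.1322, 0.0365]
eef_rot: [-0.401, -3.116, -0.0]
contact_force: [-1.4, -0.2, -0.2]
finger_gap: 0.0235
gripper_force: 0.6
```

Call:
jog_arm(motion=[{"linear": [0.39, -0.1, 0], "rot": [0, 0, 0], "claw": 0.25}, {"linear": [0.39, -0.1, 0], "rot": [0, 0, 0], "claw": 0.25}, {"linear": [0.39, -0.1, 0], "rot": [0, 0, 0], "claw": 0.25}, {"linear": [0.29, -0.08, 0], "rot": [0, 0, 0], "claw": 0.25}, {"linear": [0.19, -0.05, 0], "rot": [0, 0, 0], "claw": 0.25}, {"linear": [0.19, -0.05, 0], "rot": [0, 0, 0], "claw": 0.25}, {"linear": [0, 0, 0], "rot": [0, 0, 0], "claw": 0.25}])

```text
time_s: 8.95
tool_pos: [0.5714, -0.1371, 0.0365]
eef_rot: [0.401, 3.115, -0.0]
contact_force: [-0.3, -0.4, 0.3]
finger_gap: 0.0234
gripper_force: 0.0
```

Call:
jog_arm(motion=[{"linear": [0.19, -0.05, 0], "rot": [0, 0, 0], "claw": 0.25}, {"linear": [0.19, -0.05, 0], "rot": [0, 0, 0], "claw": 0.25}, {"linear": [0.1, -0.025, 0], "rot": [0, 0, 0], "claw": 0.25}])

```text
time_s: 9.32
tool_pos: [0.5759, -0.1383, 0.0364]
eef_rot: [-0.401, -3.116, -0.0]
contact_force: [-0.8, -0.3, 1.2]
finger_gap: 0.0239
gripper_force: 0.6
```

Call:
jog_arm(motion=[{"linear": [0.1, -0.025, 0], "rot": [0, 0, 0], "claw": 0.25}, {"linear": [0.1, -0.025, 0], "rot": [0, 0, 0], "claw": 0.25}])

```text
time_s: 9.57
tool_pos: [0.5778, -0.1387, 0.0365]
eef_rot: [-0.401, -3.116, -0.0]
contact_force: [-0.9, -0.1, 0.3]
finger_gap: 0.023
gripper_force: 0.5
```

Call:
jog_arm(motion=[{"linear": [0.1, -0.025, 0], "rot": [0, 0, 0], "claw": 0.25}, {"linear": [0.1, -0.025, 0], "rot": [0, 0, 0], "claw": 0.25}])

```text
time_s: 9.82
tool_pos: [0.5791, -0.139, 0.0364]
eef_rot: [-0.401, -3.114, -0.0]
contact_force: [-3.0, 0.9, 3.2]
finger_gap: 0.0237
gripper_force: 1.7
```

Force is rising, so the toe seems to have reached the rail. I'll press a little more to confirm.

Call:
jog_arm(motion=[{"linear": [0.1, -0.025, 0], "rot": [0, 0, 0], "claw": 0.25}, {"linear": [0.05, -0.013, 0], "rot": [0, 0, 0], "claw": 0.25}, {"linear": [0, 0, 0], "rot": [0, 0, 0], "claw": 0.25}])

```text
time_s: 10.2
tool_pos: [0.5793, -0.139, 0.0363]
eef_rot: [-0.401, -3.112, -0.001]
contact_force: [-5.4, 1.8, 5.0]
finger_gap: 0.0233
gripper_force: 2.9
```

Firm contact: the tool has stopped moving forward. Retreat straight back, then rise and check.

Call:
jog_arm(motion=[{"linear": [-0.3, 0.08, 0], "rot": [0, 0, 0], "claw": 0.25}, {"linear": [-1, 0.26, 0], "rot": [0, 0, 0], "claw": 0.25}, {"linear": [-4, 1.05, 0], "rot": [0, 0, 0], "claw": 0.25}, {"linear": [-4, 1.05, 0], "rot": [0, 0, 0], "claw": 0.25}, {"linear": [-3, 0.8, 5], "rot": [0, 0, 0], "claw": 0.25}, {"linear": [-2, 0.5, 5], "rot": [0, 0, 0], "claw": 0.25}, {"linear": [0, 0, 0], "rot": [0, 0, 0], "claw": 0.25}])

```text
time_s: 11.08
tool_pos: [0.4391, -0.1023, 0.1396]
eef_rot: [0.4, 3.109, -0.0]
contact_force: [0.4, 0.1, 0.7]
finger_gap: 0.0235
gripper_force: 0.0
```

Run:
```python
from h import *
a=snap("top","t5.png")[160:260,270:440]; b=snap("side","s5.png")[200:330,320:470]
cv2.imwrite("pics/c5.png",np.hstack([cv2.resize(a,(425,250),interpolation=2),cv2.resize(b,(288,250),interpolation=2)]) if 0 else np.vstack([cv2.resize(a,(595,350),interpolation=2),cv2.resize(cv2.resize(b,None,fx=1.9,fy=1.9,interpolation=2),(285,247)) if 0 else np.hstack([cv2.resize(b,(285,247),interpolation=2),np.zeros((247,310,3),np.uint8)])]))
```

```text
(no output)
```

View pics/c5.png

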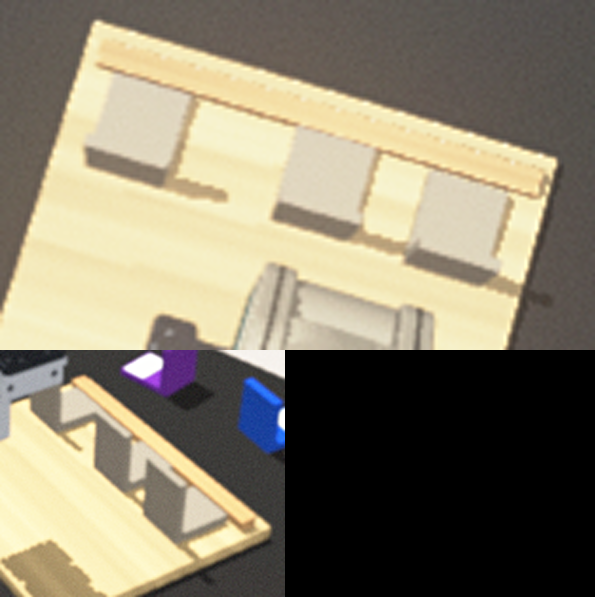

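The tile stands with its toe edge (298,125)–(378,150) flush and parallel to the rail. It's about 15 mm off the rail's middle, and both neighbours are unmoved. Handing in.

```bash
python3 -c "
from cell import arm
print(arm.sign_off())"
```

```text
the job is handed in; nothing more can be done
None
```

The fallen tile was tipped onto its foot and pushed square against the rail between its two neighbours, about 15 mm off the rail's middle; the job was handed in at about 11 s, and sign-off gave no verdict.

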